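# Clamp the relay board and index the test stage

### The job

A relay board sits in the blue socket on the sliding test stage: first press the socket's red-tipped lever all the way down, shut. Then take the stage's upright handle between the fingers by its two black rubber faces and slide it to the left along the rail until you feel its spring ball click into the notch of the brass index block, without running on past the notch. Finish while still gripping the handle with the stage at the notch (do not let go), and leave the tin, the solder spool and the tape roll standing where they are.

Things in the scene. Friction and masses are not known exactly. Their poses are not given: they have to be found in the camera images.
- rail_mid (a point): Centre of the fixed slide base, mid-way along its two steel rods, 21 mm above the bench. Axes: y along the rail to the left (the way to slide), x across it away from the robot, z up. Grey base plate 10 mm thick, 330 mm long (y), from 55 mm in front (-x) to 85 mm behind this point; dark end blocks at both ends, 36 mm high, 86 mm wide.
- stage (a joint): Place of the aluminium stage along the rail, m: 0 at the right-hand stop, 0.155 at the left. Friction about 1.5 N. A plate 80 mm (x) x 140 mm (y), top 30 mm above the bench; on it from right to left: lever, blue socket with the relay board (top 62 mm above the bench, 70 mm in x, 46 mm in y, centred 18 mm right of the stage's middle), handle.
- handle (a point): Centre of the stage's upright handle, 52.5 mm above the bench, 45 mm left of the stage's middle: 18 mm thick across the rail (x) over its two rubber faces, 36 mm long along the rail (y), from 30 to 72 mm above the bench. Grip it from above, fingers closing along x. Axes as rail_mid.
- front_pad: Black ribbed rubber face on the robot's side (-x) of the handle, 4 mm thick x 26 mm (y) x 36 mm high; origin at its centre, 7 mm in front of the handle's centre.
- rear_pad: The same rubber face on the far side (+x) of the handle, 7 mm behind the handle's centre.
- lever (a joint): Angle of the steel clamp lever at the right-hand end of the stage, rad: 0 is shut (level, against its stop), up to 1.1 raised. It stays where it is left and takes about 1 N at its tip to move. It swings in the rail frame's x-z plane.
- lever_hinge (a point): The lever's pivot, at the rear of the stage, 43 mm above the bench, 30 mm behind and 56 mm to the right of the stage's middle.
- lever_tip (a point): Middle of the upper face of the lever's red paddle (26 mm along the lever, 20 mm wide, 9 mm thick). Shut, it lies 88 mm in front (-x) of the pivot and 4.5 mm above it, 47.5 mm over the bench; raised, it has turned up about the pivot. Press it down from above.
- ball_line (a point): The brass nose of the spring plunger on the stage's rear edge, 4 mm ball radius, 22 mm above the bench, at the middle of the stage's length (45 mm to the right of the handle's centre).
- notch (a point): Bottom of the notch between the two round lobes of the brass index block (60 mm long, 34 mm high over the bench, clamped behind the stage, anywhere along the rail). Axes as rail_mid. The ball is home when ball_line has the same y (rail) as this point. The first lobe resists from 18 mm before, up to 8 N; past its crest, 9 mm before, the ball draws the stage in; then up to 10 N resist either way.
- tip_tin_mid (a point): Small round white tin, 51 mm across, 22 mm high, standing loose in front of the base; point at its centre.
- solder_spool_mid (a point): Blue and grey solder spool, 62 mm across, 50 mm high, standing loose behind the base; point at its centre.
- tape_roll_mid (a point): Roll of black tape, 62 mm across, 19 mm high, lying loose beyond the left end of the base; point at its centre.

How it is judged:
On the way, in this order (a step that is already met when the one before it is completed fails the run):
1. the lever is pressed shut while the stage is still short of the notch (value of joint lever below 0.1 rad and y of ball_line in the frame of notch below -0.02 m), for 0.2 s.
2. the stage, gripped by both rubber faces, is at the notch (y of ball_line in the frame of notch between -0.003 and 0.003 m and contact force between the fingers and front_pad above 1 N and contact force between the fingers and rear_pad above 1 N), for 0.2 s.
At the end, for the whole second after the job is handed in: The stage rests with its ball within 3 mm of the notch's middle along the rail, the lever is within 0.1 rad of shut, the fingers still press on both rubber faces of the handle (over 1 N each), and tin, spool and tape roll are within 20 mm of where they stood (all of step 2 and value of joint lever below 0.1 rad and velocity of joint stage between -0.005 and 0.005 m/s and distance of each of tip_tin_mid, solder_spool_mid, tape_roll_mid from where it was at the start of the episode below 0.02 m); the arm keeps its last pose, push and grip.
It fails at once if the stage is run past the notch (ball over the second crest, 9 mm beyond) (y of ball_line in the frame of notch above 0.009 m).
It fails at once if the tin is shifted by more than 20 mm (distance of tip_tin_mid from where it was at the start of the episode above 0.02 m).
It fails at once if the solder spool is shifted by more than 20 mm (distance of solder_spool_mid from where it was at the start of the episode above 0.02 m).
It fails at once if the tape roll is shifted by more than 20 mm (distance of tape_roll_mid from where it was at the start of the episode above 0.02 m).
It also fails if it takes over 48 s, if anything falls off the work surface, if the arm or the gripper's body presses on something with over 40 N, if the wrist force passes 120 N, or if a joint passes its speed limit or range.

### The arm

A 6-joint arm with a two-finger parallel gripper is mounted at the origin on a cart in front of the work surface, level with it; the furniture and walls round the work are solid. World frame = base frame: x ahead of the robot, y to its left, z up, the work surface at z = 0. Lengths are in m, angles in rad, forces in N, time in s.
With the tool pointing down it reaches from about 0.225 to 0.875 m from the base axis. Payload 3.4 kg.
Tool frame: the origin (TCP) lies where the fingers leave the gripper's body, on its centre line; the fingertips stand 73 mm ahead of it and the grasp point (between the pads) lies 54 mm ahead of it; z points along the fingers, y is the line along which they close (so a half turn about z gives the same grasp; the last joint's range is limited). The gripper opens to 85 mm and grips with 20 to 120 N. Pads are 22 mm wide; open, the fingers measure 114 mm over their backs; the gripper's body (76 mm by 85 mm) begins 54 mm behind the grasp point. The pads swing forward as they close: fully open they stand 13 mm farther back than shut.
Start: joints at [0.986, 0.276, 1.505, -0, 1.361, -0.121], TCP at [0.257, 0.514, 0.304] pointing down, gripper open.
Joint ranges: [-2.89, 2.89], [-0.75, 2.08], [0.22, 2.7], [-1.18, 4.32], [0.11, 2.71], [-2.7, 2.7]. Speed limits (rad/s): [2.57, 2.57, 3.14, 3.14, 3.14, 3.14].

### API

Orientations are given as a unit quaternion [x, y, z, w].
In Python, from cell import robot, imaging, finder gives the robot as it stands. The module is installed in compiled form; this text tells all that it offers.
- The arm moves only by the tool carry_out, never from a script. Its argument "increments" is a list that holds one entry, the list of rows, each a list of 5 numbers: the shift along the world's x, y, z in cm, then the turn about the world's z in degrees, then the gripper command: -1 is fully open, 1 is shut, values between are in proportion. A call has 1 to 10 rows; each row is the pose to reach, as a shift and turn from the pose commanded when the call began; what a row does not reach only later rows make up. A row lasts 1/12 s, in which the tool goes at most 41.7 mm and 7.16 degrees, less where a joint would pass 70% of its speed; a pose out of reach is approached as far as the arm can. A call with a gripper value outside its range is refused whole. The fingers move at their own pace and stop on an object; "newtons" is the grip in N (left out, the last holds). Time passes only in rows, so rows that repeat a pose let the fingers close. It gives the time, the measured TCP pose, the force, the opening and the grip force at its end, in the units of the state.
- robot.get_obs(): the state, without advancing time (a new reading comes with each control period).
- imaging.camera(name): name is "side" or "top" or "wrist"; returns the picture (384x512x3 uint8, blue, green, red); there is no depth.
- imaging.camera_model(name): a dict with "intrinsics" (3x3 intrinsics, pixels), "R" (3x3) and "t" (3): a world point X has camera coordinates R X + t. Camera axes: x right, y down, z forward; pixel columns grow to the right and rows downward; lengths in m; the calibration is good to about 2 mm. A picture is of the moment at which its call begins: read the wrist's pose just before it. camera_model takes no time and is no camera call; for the wrist camera it gives the pose at the moment of the call.
- robot.finish_job(): hands the job in; it is judged then, once.
Trained networks look in the newest picture that a camera, given by its name, has taken for a name from the list of things; names that differ only in an ending like _2 or _b are one class to them, and where a whole thing is asked for, a point or a joint stands for the part that bears it (a point fixed in the world has none). Each returns a list of dicts, best first, with "conf" (0 to 1); they miss things now and then, are a little off and sometimes report something else, mostly with a low value. They report only what shows in the picture. A call takes as long as a camera call.
- finder.spot_in(camera, thing): "rect" ([left, top, right, bottom] in pixels, round what is visible of it).
- finder.masks_of(camera, thing): "mask" (384x512 bool, what is visible of it) and "rect" ([left, top, right, bottom] in pixels, round what is visible of it).
- finder.place_of(camera, thing): "point" ([column, row] in pixels: a listed point, or the origin of a listed thing).
The state is a dict: "time": time; "joint_positions": joint angles; "joint_vel": joint speeds; "joint_efforts": joint torques, N m; "eef_pos": TCP position; "tool_rot": TCP orientation; "force": force on the tool from outside, world axes, zero at the start; "wrist_torque": the same for the moment, N m; "opening": opening from 0.0 (shut) to 1.0 (fully open); "gripper_force": force on a finger pad.
Only numpy, scipy, OpenCV 4.12 (cv2) and the standard library are available. Lean on these libraries where they do the work, as an engineer would, in place of code of your own. Each camera call takes 0.05 s, during which the arm holds its last target. There are 200 camera calls.

## Working session

There is one attempt and no reset: what is moved stays moved. The work goes in short steps, Python scripts to look and compute and a tool call to move; the robot and the scene stay as the last step left them, time stands still between calls to the robot, and variables do not carry over. Pictures are saved under pics/ and viewed, at most 10 in all, crops included, and the job is handed in when it is done.

Besides the shell and the picture viewer there is one more tool, called after "Call:" by a JSON object that holds its "api" and its "payload". carry_out: Moves the arm, as the interface text tells. Its arguments: {"type":"object","properties":{"increments":{"type":"array","items":{"type":"array","items":{"type":"array","items":{"type":"number"}}}},"newtons":{"type":"number"}},"required":["increments"]}

```bash
mkdir -p pics
cat > h.py <<'E'
import numpy as np, cv2
from cell import robot, imaging, finder
def ray(cam,px,m=None):
    m=m or imaging.camera_model(cam); K=np.array(m["intrinsics"]);R=np.array(m["R"]);t=np.array(m["t"])
    d=R.T@np.linalg.solve(K,[px[0],px[1],1]); return -R.T@t,d
def atz(cam,px,z):
    o,d=ray(cam,px); return o+d*(z-o[2])/d[2]
def tri(obs):
    A=0;b=0
    for c,p in obs:
        o,d=ray(c,p); d=d/np.linalg.norm(d); P=np.eye(3)-np.outer(d,d); A=A+P;b=b+P@o
    return np.linalg.solve(A,b)
def proj(cam,X):
    m=imaging.camera_model(cam); q=np.array(m["intrinsics"])@(np.array(m["R"])@X+np.array(m["t"])); return q[:2]/q[2]
E
python3 - <<'E'
from h import *
np.set_printoptions(precision=4,suppress=True)
ims=[imaging.camera(c) for c in("top","side")]
for c,i in zip(("top","side"),ims): cv2.imwrite(f"pics/{c}0.png",i)
Z=dict(rail_mid=.021,handle=.0525,lever_hinge=.043,lever_tip=.08,ball_line=.022,notch=.022,tip_tin_mid=.011,solder_spool_mid=.025,tape_roll_mid=.0095,front_pad=.0525,rear_pad=.0525)
for n,z in Z.items():
    o=[]
    for c in("top","side"):
        r=finder.place_of(c,n)
        if r: print(n,c,round(r[0]["conf"],2),np.array(r[0]["point"]),atz(c,r[0]["point"],z)); o.append((c,r[0]["point"]))
    if len(o)==2: print("   tri",tri(o))
print(robot.get_obs())
E
```

```text
rail_mid top 0.94 [258.2 200. ] [ 0.5686 -0.0405  0.021 ]
rail_mid side 0.62 [258.6 202.2] [ 0.5722 -0.0532  0.021 ]
   tri [ 0.5677 -0.0401  0.0332]
handle top 0.7 [264.1 194.3] [ 0.5776 -0.0533  0.0525]
handle side 0.76 [259.3 188.6] [ 0.5729 -0.0588  0.0525]
   tri [ 0.5742 -0.0536  0.057 ]
lever_hinge top 0.9 [308.3 179.5] [ 0.6121 -0.1554  0.043 ]
lever_hinge side 0.61 [258.  162.9] [ 0.605  -0.1523  0.043 ]
   tri [ 0.6095 -0.1564  0.0398]
lever_tip top 0.46 [317.2 205.1] [ 0.5488 -0.1688  0.08  ]
lever_tip side 0.58 [285.7 140.5] [ 0.5575 -0.2021  0.08  ]
   tri [ 0.5476 -0.165   0.1053]
ball_line top 0.58 [281.2 172.5] [ 0.6327 -0.095   0.022 ]
ball_line side 0.62 [240.2 183.5] [ 0.6272 -0.0971  0.022 ]
   tri [ 0.6296 -0.0955  0.0233]
notch top 0.62 [238.6 179. ] [0.6182 0.0046 0.022 ]
notch side 0.92 [229.3 214.8] [0.6155 0.0014 0.022 ]
   tri [0.6161 0.0042 0.0247]
tip_tin_mid top 0.63 [300.3 237.1] [ 0.4823 -0.1372  0.011 ]
tip_tin_mid side 0.88 [317.3 187.2] [ 0.4696 -0.1501  0.011 ]
   tri [ 0.4749 -0.1367  0.0217]
solder_spool_mid top 0.96 [258.9 142.3] [ 0.7047 -0.043
[... 273 characters left out ...]
op 0.46 [263.5 202.7] [ 0.5585 -0.0516  0.0525]
front_pad side 0.64 [266.3 192.1] [ 0.5565 -0.0529  0.0525]
   tri [ 0.5573 -0.0518  0.0534]
rear_pad side 0.6 [256.7 188.8] [ 0.5776 -0.0566  0.0525]
{'time': 1.2, 'joint_positions': array([ 0.986 ,  0.2759,  1.5049,  0.    ,  1.3607, -0.121 ]), 'joint_vel': array([ 0.0001, -0.0001, -0.001 , -0.0011,  0.0006,  0.0001]), 'joint_efforts': array([ -0.0021, -41.6675, -24.6103,  -0.0006,   0.0006,  -0.    ]), 'eef_pos': array([0.2572, 0.5143, 0.3039]), 'tool_rot': array([0.2298, 0.9732, 0.    , 0.    ]), 'force': array([0.0751, 0.1258, 0.2214]), 'wrist_torque': array([-0.0232, -0.0222,  0.0039]), 'gripper_force': 0.0, 'opening': 0.9964352441931613}
```

```bash
python3 -c "
import cv2,numpy as np
a=cv2.imread('pics/top0.png')[110:290,110:380];b=cv2.imread('pics/side0.png')[110:340,160:360]
a=cv2.resize(a,(480*1,320));b=cv2.resize(b,None,fx=1.39*1.0,fy=1.39)
b=cv2.resize(b,(278,320))
cv2.imwrite('pics/c0.png',np.hstack([a,b]))"
```

```text
(no output)
```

View pics/c0.png

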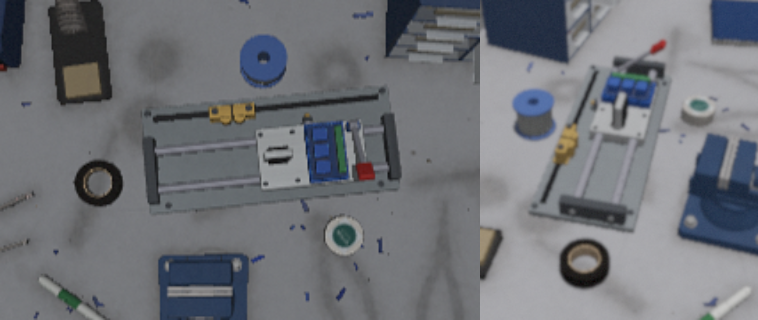

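The crop shows the rail tilted about 5° (left end nearer the robot). The lever is raised at the right end, near px (315,200) full top view, and the brass block is at about (240,173). The tin, spool and tape are clear of the rail. Next I'll refine the rail pose by fitting the listed geometry.

```bash
cat > fit.py <<'E'
from h import *
from scipy.optimize import least_squares
np.set_printoptions(precision=4,suppress=True)
def fr(p,v):
    c,s=np.cos(p[2]),np.sin(p[2]); return np.array([p[0]+c*v[0]-s*v[1],p[1]+s*v[0]+c*v[1],v[2]])
def model(p):
    a,m,n,b=p[3:7] # lever angle, stage mid y, notch y, ball x
    d={'rail_mid':(0,0,.021),'handle':(0,m+.045,.0525),'front_pad':(-.007,m+.045,.0525),'rear_pad':(.007,m+.045,.0525),
     'lever_hinge':(.03,m-.056,.043),'lever_tip':(.03-.088*np.cos(a)+.0045*np.sin(a),m-.056,.043+.088*np.sin(a)+.0045*np.cos(a)),
     'ball_line':(b,m,.022),'notch':(b,n,.022)}
    d.update({'c0':(.085,.165,.01),'c1':(.085,-.165,.01),'c2':(-.055,-.165,.01),'c3':(-.055,.165,.01)})
    return {k:fr(p,v) for k,v in d.items()}
def fit(obs,p0=(.57,-.04,.09,.75,-.05,.05,.045)):
    f=lambda p:np.concatenate([w*(proj(c,model(p)[k])-px) for c,k,px,w in obs])
    r=least_squares(f,p0,loss='soft_l1'); return r.x,f(r.x).reshape(-1,2)
E
python3 - <<'E'
from fit import *
obs=[]
im={c:imaging.camera(c) for c in("top","side")}
g=cv2.cvtColor(im["top"],cv2.COLOR_BGR2GRAY)
C=np.float32([(190.4,170.7),(329.4,158.4),(335,215.2),(196,229.8)])
for i,c in enumerate(C): obs.append(("top",f"c{i}",c,1))
for c in im:
    for n in ["rail_mid","handle","front_pad","rear_pad","lever_hinge","lever_tip","ball_line","notch"]:
        r=finder.place_of(c,n)
        if r and r[0]["conf"]>.4: obs.append((c,n,np.array(r[0]["point"]),.7))
p,e=fit(obs); print(p)
for o,x in zip(obs,e): print(o[0],o[1],x)
for k,v in model(p).items(): print(k,v)
E
```

```text
[ 0.5713 -0.0525  0.0887  0.7522 -0.0507  0.0458  0.052 ]
top c0 [-0.5084 -0.1395]
top c1 [-0.8057 -1.1541]
top c2 [0.8473 0.5216]
top c3 [-1.1758 -0.0326]
top rail_mid [2.0744 0.4764]
top handle [-0.1308  1.4777]
top front_pad [-0.6763 -0.9279]
top lever_hinge [ 0.7201 -0.2674]
top lever_tip [-0.407  -0.7965]
top ball_line [ 0.9626 -0.3993]
top notch [-0.0233  0.1457]
side rail_mid [ 0.9828 -1.3925]
side handle [ 3.0864 -0.5555]
side front_pad [-1.5157 -0.6157]
side rear_pad [-0.9852  1.1857]
side lever_hinge [1.0266 0.0942]
side lever_tip [0.2975 0.4598]
side ball_line [0.4481 0.5641]
side notch [-0.3035 -0.165 ]
rail_mid [ 0.5713 -0.0525  0.021 ]
handle [ 0.5718 -0.0582  0.0525]
front_pad [ 0.5649 -0.0588  0.0525]
rear_pad [ 0.5788 -0.0576  0.0525]
lever_hinge [ 0.6107 -0.1561  0.043 ]
lever_tip [ 0.5497 -0.1616  0.1064]
ball_line [ 0.6276 -0.0984  0.022 ]
notch [ 0.6191 -0.0023  0.022 ]
c0 [0.6414 0.1194 0.01  ]
c1 [ 0.6706 -0.2093  0.01  ]
c2 [ 0.5312 -0.2217  0.01  ]
c3 [0.5019 0.107  0.01  ]
```

Call:
{"api": "carry_out", "payload": {"increments": [[[2,-4,0,-6,1],[4,-8,0,-12,1],[6,-12,0,-18,1],[7.5,-15.5,0,-24,1],[9,-19,0,-30,1],[10.5,-22.5,0,-36,1],[12,-26,0,-42,1],[13.5,-29.5,0,-48,1],[14.5,-33,0,-54,1],[15,-35,0,-58,1]]], "newtons": 60}}

```text
time: 2.93
eef_pos: [0.4081, 0.1612, 0.3042]
tool_rot: [0.675, 0.737, -0.0, 0.001]
force: [-0.2, -0.8, -0.0]
opening: 0.001
gripper_force: 0.0
```

Call:
{"api": "carry_out", "payload": {"increments": [[[2,-4,0,0,1],[4,-8,0,0,1],[6,-11.5,0,0,1],[8,-15,0,0,1],[9.5,-18.5,-2,0,1],[11,-22,-4,0,1],[12.5,-25.5,-6,0,1],[13.5,-29,-7,0,1],[14.2,-32,-8,0,1],[14.2,-33,-8,0,1]]]}}

```text
time: 3.77
eef_pos: [0.55, -0.1703, 0.2213]
tool_rot: [0.674, 0.739, -0.001, -0.0]
force: [0.3, -0.1, -0.7]
opening: 0.001
gripper_force: 0.0
```

Call:
{"api": "carry_out", "payload": {"increments": [[[0,0.3,-2,0,1],[0,0.3,-3.8,0,1],[-0.7,0.3,-4.8,0,1],[-1.3,0.2,-5.8,0,1],[-1.8,0.2,-6.8,0,1],[-2.2,0.1,-7.7,0,1],[-2.4,0.1,-8.5,0,1],[-2.6,0.1,-9.2,0,1],[-2.7,0.1,-9.8,0,1],[-2.7,0.1,-10,0,1]]]}}

```text
time: 4.6
eef_pos: [0.5219, -0.1645, 0.1231]
tool_rot: [0.673, 0.74, -0.0, -0.0]
force: [-0.3, -0.0, 1.3]
opening: -0.002
gripper_force: 0.4
```

Call:
{"api": "carry_out", "payload": {"increments": [[[0,-0.2,-0.15,0,1],[0,-0.2,-0.3,0,1],[0,-0.2,-0.45,0,1],[0,-0.2,-0.5,0,1],[0,-0.2,-0.5,0,1]]]}}

```text
time: 5.02
eef_pos: [0.5225, -0.1669, 0.1199]
tool_rot: [0.673, 0.74, 0.0, 0.0]
force: [-2.1, -0.1, 5.4]
opening: 0.001
gripper_force: 2.7
```

Call:
{"api": "carry_out", "payload": {"increments": [[[0,0,0,0,1],[0,0,3,0,1],[0.5,2,6,0,1],[1.5,4,9,0,0.8],[2.5,6.5,10,0,0.4],[3.5,9,10,0,0],[4.5,10.5,10,0,0],[4.9,10.8,10,0,0],[4.9,10.8,10,0,0]]]}}

```text
time: 5.77
eef_pos: [0.5721, -0.0579, 0.219]
tool_rot: [0.672, 0.741, 0.0, 0.001]
force: [-0.2, -0.5, -0.1]
opening: 0.497
gripper_force: 0.0
```

```bash
cat > look.py <<'E'
import sys
from fit import *
obs=[];ims={}
for c in("wrist","top","side"):
    ims[c]=imaging.camera(c)
    for n in ["handle","front_pad","rear_pad","lever_hinge","lever_tip","ball_line","notch"]:
        r=finder.place_of(c,n)
        if r and r[0]["conf"]>.4: obs.append((c,n,np.array(r[0]["point"]),.4 if c=="wrist" else .7))
for i,c in enumerate(np.float32([(190.4,170.7),(329.4,158.4),(335,215.2),(196,229.8)])): obs.append(("top",f"c{i}",c,1))
p,e=fit(obs,(.5713,-.0525,.0887,.1,float(sys.argv[2]),.046,.05)); print(p,"ball-notch",p[4]-p[5])
for o,x in zip(obs,e):
    print(o[0],o[1],o[2],x)
m=model(p); print(m["handle"],robot.get_obs()["eef_pos"],robot.get_obs()["time"])
w=ims["wrist"].copy()
for k,v in m.items():
    q=proj("wrist",v); cv2.circle(w,tuple(int(t) for t in q),3,(0,0,255),1)
s=cv2.resize(ims["side"][110:340,160:360],(288,384))
cv2.imwrite(f"pics/{sys.argv[1]}.png",np.hstack([w,s]))
E
python3 look.py a1 -.05
```

```text
[ 0.5706 -0.0537  0.0865 -0.1198 -0.0505  0.046   0.0519] ball-notch -0.0964826133428025
wrist handle [250.1 195.8] [0.3083 0.0371]
wrist front_pad [239.2 194.7] [1.2536 0.4513]
wrist rear_pad [259.9 190.9] [-0.1976  2.0229]
wrist lever_hinge [282.5 293.7] [-0.3478 -0.1942]
wrist ball_line [306.3 231.5] [-0.6623 -0.4388]
wrist notch [312.5 128.5] [-0.3621 -0.0232]
top handle [267.5 196. ] [-0.5427  0.7897]
top lever_hinge [308.9 178.1] [0.1244 1.696 ]
top ball_line [301.4 241.4] [-12.7882 -46.4791]
side handle [257.9 188.8] [ 1.6064 -0.0701]
side front_pad [264.1 188.8] [-0.3378  0.2927]
side rear_pad [268.6 189.9] [-8.2732 -1.202 ]
side lever_hinge [256.2 160.7] [0.292  0.3899]
side lever_tip [296.9 169.2] [-0.5891 -0.0877]
side ball_line [241.1 182.8] [-0.2137  0.0658]
top c0 [190.4 170.7] [ 0.0451 -0.0123]
top c1 [329.4 158.4] [-0.2171 -0.7265]
top c2 [335.  215.2] [1.3146 0.9759]
top c3 [196.  229.8] [-0.747   0.1112]
[ 0.5711 -0.0591  0.0525] [ 0.5712 -0.0587  0.2189] 6.9667
```

View pics/a1.png

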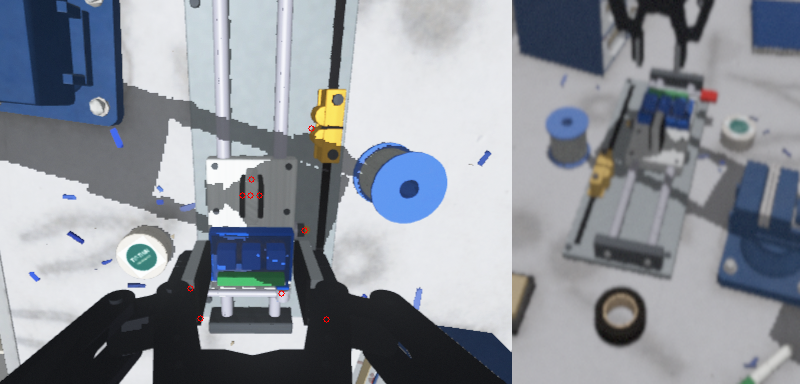

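The lever now lies level, with the red paddle at right in the side view, and the press ended at the stop height (46.9 mm, 5 N). The handle sits between the fingers at wrist px (250,195), and the notch is at (312,128), about 96 mm ahead of the ball.

Call:
{"api": "carry_out", "payload": {"increments": [[[0,0,-3.5,0,0],[0,0,-7,0,0],[0,0,-9.5,0,0],[0,0,-11,0,0],[0,0,-11,0,0.3],[0,0,-11,0,0.6],[0,0,-11,0,1],[0,0,-11,0,1],[0,0,-11,0,1],[0,0,-11,0,1]]], "newtons": 70}}

```text
time: 7.8
eef_pos: [0.5716, -0.0587, 0.1088]
tool_rot: [0.673, 0.74, 0.0, 0.0]
force: [4.4, 0.3, -13.8]
opening: 0.204
gripper_force: 70.4
```

Call:
{"api": "carry_out", "payload": {"increments": [[[-0.04,0.5,0,0,1],[-0.13,1.5,0,0,1],[-0.22,2.5,0,0,1],[-0.3,3.5,0,0,1],[-0.39,4.5,0,0,1],[-0.48,5.5,0,0,1],[-0.55,6.3,0,0,1],[-0.6,6.8,0,0,1],[-0.61,7.0,0,0,1],[-0.61,7.0,0,0,1]]]}}

```text
time: 8.63
eef_pos: [0.5651, 0.0132, 0.1088]
tool_rot: [0.673, 0.74, 0.001, -0.0]
force: [4.6, 2.6, -16.6]
opening: 0.2
gripper_force: 70.2
```

```bash
python3 look.py a2 .02
```

```text
[ 0.5719 -0.0536  0.088  -0.0494  0.0234  0.0483  0.0514] ball-notch -0.024933607206675253
wrist front_pad [239.  269.7] [-0.5204 -1.4261]
wrist rear_pad [268.4 264.5] [-0.5161  0.7166]
wrist notch [340.5 270.2] [-0.6231 -0.6496]
top handle [232.4 201.8] [ 1.1896 -1.4483]
top lever_hinge [277.7 181. ] [-0.5045  1.3957]
top lever_tip [282.4 221.1] [-0.9099  0.1359]
top notch [168.9 211.6] [ 50.4471 -23.0381]
side handle [249.8 214.4] [ 0.9594 -0.8391]
side front_pad [257.4 214.5] [-1.8133 -0.5009]
side lever_hinge [258.2 202.1] [ -7.0312 -14.2171]
side lever_tip [289. 188.] [ 0.83   -0.0183]
side ball_line [230.9 203.6] [0.3497 1.2518]
side notch [229.5 213.8] [-0.9782 -0.1091]
top c0 [190.4 170.7] [-0.0159 -0.4406]
top c1 [329.4 158.4] [-0.3198 -1.3556]
top c2 [335.  215.2] [1.2989 0.3163]
top c3 [196.  229.8] [-0.718  -0.3409]
[0.5659 0.0145 0.0525] [0.5651 0.0127 0.1088] 9.8333
```

View pics/a2.png

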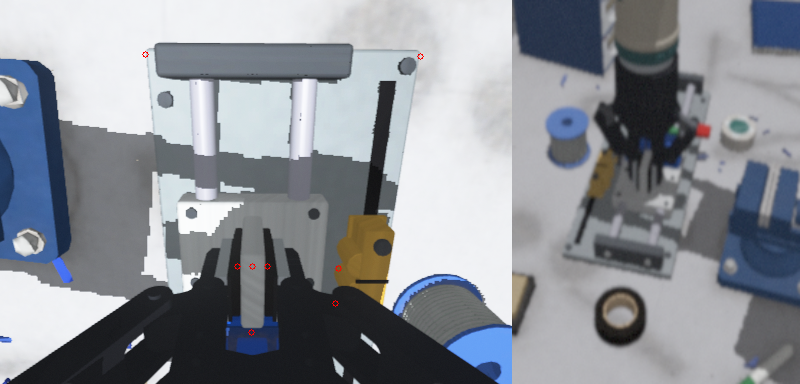

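The stage is firmly held and has moved about 71 mm. The notch is still about 25 mm ahead, so I'll go on in small steps by feel.

Call:
{"api": "carry_out", "payload": {"increments": [[[-0.03,0.3,0,0,1],[-0.06,0.7,0,0,1],[-0.09,1.0,0,0,1],[-0.1,1.2,0,0,1],[-0.1,1.2,0,0,1]]]}}

```text
time: 10.25
eef_pos: [0.5644, 0.0219, 0.1088]
tool_rot: [0.672, 0.74, -0.001, 0.002]
force: [4.6, -8.5, -17.5]
opening: 0.202
gripper_force: 70.0
```

Call:
{"api": "carry_out", "payload": {"increments": [[[-0.02,0.15,0,0,1],[-0.03,0.3,0,0,1],[-0.03,0.3,0,0,1]]]}}

```text
time: 10.5
eef_pos: [0.5643, 0.023, 0.1088]
tool_rot: [0.672, 0.741, -0.002, 0.003]
force: [4.4, -14.1, -18.5]
opening: 0.198
gripper_force: 70.0
```

Call:
{"api": "carry_out", "payload": {"increments": [[[-0.02,0.15,0,0,1],[-0.03,0.3,0,0,1],[-0.03,0.3,0,0,1]]]}}

```text
time: 10.75
eef_pos: [0.5638, 0.0278, 0.1088]
tool_rot: [0.673, 0.74, -0.001, 0.001]
force: [5.2, -4.2, -17.3]
opening: 0.202
gripper_force: 70.0
```

Call:
{"api": "carry_out", "payload": {"increments": [[[-0.01,0.1,0,0,1],[-0.02,0.2,0,0,1],[-0.02,0.2,0,0,1]]]}}

```text
time: 11.0
eef_pos: [0.5635, 0.031, 0.1088]
tool_rot: [0.673, 0.74, -0.0, 0.001]
force: [5.4, -2.3, -17.1]
opening: 0.199
gripper_force: 70.0
```

Call:
{"api": "carry_out", "payload": {"increments": [[[-0.01,0.1,0,0,1],[-0.02,0.2,0,0,1],[-0.02,0.2,0,0,1]]]}}

```text
time: 11.25
eef_pos: [0.5632, 0.0339, 0.1088]
tool_rot: [0.673, 0.74, 0.0, 0.0]
force: [5.8, 1.3, -16.9]
opening: 0.203
gripper_force: 70.1
```

```bash
python3 look.py a3 .04
```

```text
[ 0.5713 -0.0537  0.0885 -0.0212  0.0433  0.0492  0.0522] ball-notch -0.00580276630281102
wrist handle [255.1 269.6] [-1.5608 -0.0953]
wrist front_pad [234.4 270.1] [ 0.858  -0.3241]
wrist rear_pad [268.4 267.1] [-1.021   0.9335]
wrist notch [336.  296.9] [0.0339 0.5157]
top handle [226.3 201.5] [-0.6862 -0.4447]
top lever_hinge [269.4 182.5] [-0.7376  1.107 ]
top lever_tip [272.5 221.4] [-0.0395  0.6397]
side handle [249.9 219.7] [-0.5982  0.5329]
side front_pad [254.6 222.3] [-1.2958 -0.865 ]
side lever_tip [291.2 193.4] [-1.5927 -0.0991]
side ball_line [226.8 213.8] [ 1.3219 -1.2982]
side notch [229.4 212.2] [-1.0442  1.1906]
top c0 [190.4 170.7] [ 0.0013 -0.1631]
top c1 [329.4 158.4] [-0.2993 -1.1438]
top c2 [335.  215.2] [1.3475 0.5328]
top c3 [196.  229.8] [-0.6724 -0.0566]
[0.5635 0.0343 0.0525] [0.5632 0.0343 0.1088] 12.45
```

Call:
{"api": "carry_out", "payload": {"increments": [[[-0.01,0.1,0,0,1],[-0.01,0.15,0,0,1],[-0.01,0.15,0,0,1],[-0.01,0.15,0,0,1]]]}}

```text
time: 12.78
eef_pos: [0.5631, 0.0357, 0.1088]
tool_rot: [0.673, 0.74, 0.0, -0.0]
force: [4.9, 0.6, -16.9]
opening: 0.202
gripper_force: 70.0
```

Call:
{"api": "carry_out", "payload": {"increments": [[[-0.01,0.1,0,0,1],[-0.01,0.15,0,0,1],[-0.01,0.15,0,0,1],[-0.01,0.15,0,0,1]]]}}

```text
time: 13.12
eef_pos: [0.5629, 0.0371, 0.1088]
tool_rot: [0.673, 0.74, 0.0, -0.0]
force: [4.5, 1.0, -16.9]
opening: 0.198
gripper_force: 70.1
```

Call:
{"api": "carry_out", "payload": {"increments": [[[-0.01,0.1,0,0,1],[-0.01,0.15,0,0,1],[-0.01,0.15,0,0,1],[-0.01,0.15,0,0,1]]]}}

```text
time: 13.45
eef_pos: [0.5628, 0.0385, 0.1088]
tool_rot: [0.673, 0.74, 0.0, -0.0]
force: [5.0, 1.5, -17.4]
opening: 0.197
gripper_force: 70.1
```

Call:
{"api": "carry_out", "payload": {"increments": [[[-0.01,0.1,0,0,1],[-0.01,0.15,0,0,1],[-0.01,0.15,0,0,1],[-0.01,0.15,0,0,1]]]}}

```text
time: 13.78
eef_pos: [0.5628, 0.0389, 0.1088]
tool_rot: [0.673, 0.74, -0.0, 0.0]
force: [5.9, -2.7, -17.2]
opening: 0.201
gripper_force: 70.0
```

```bash
python3 look.py a4 .046
```

```text
[ 0.5712 -0.0536  0.0868  0.0344  0.0477  0.0422  0.0495] ball-notch 0.005418126687125845
wrist handle [253.2 267.2] [-0.7782  0.9948]
wrist front_pad [235.8 271.2] [ 0.3225 -0.6455]
wrist rear_pad [447.  367.2] [-72.4405 -38.9648]
wrist ball_line [265.1 268.6] [26.2668 15.0765]
top handle [219.5 200.3] [2.7096 0.5159]
top front_pad [269.  221.9] [-31.7461 -12.451 ]
top lever_tip [272.8 224.1] [-1.5715 -1.2773]
top ball_line [238.9 179.3] [1.7249 0.2983]
side handle [247.3 223.7] [ 0.8193 -1.1294]
side front_pad [252.6 223.4] [-0.2893 -0.491 ]
side rear_pad [246.3 219. ] [-1.0748  1.7333]
side lever_tip [292.6 192.6] [-2.788   0.1462]
side ball_line [226.3 213.9] [ 2.192  -0.2015]
side notch [228.9 211.4] [0.8797 0.2724]
top c0 [190.4 170.7] [ 0.0211 -0.2322]
top c1 [329.4 158.4] [-0.255  -0.9883]
top c2 [335.  215.2] [1.2949 0.7033]
top c3 [196.  229.8] [-0.752  -0.1183]
[0.5632 0.0387 0.0525] [0.5628 0.039  0.1088] 14.9833
```

View pics/a4.png

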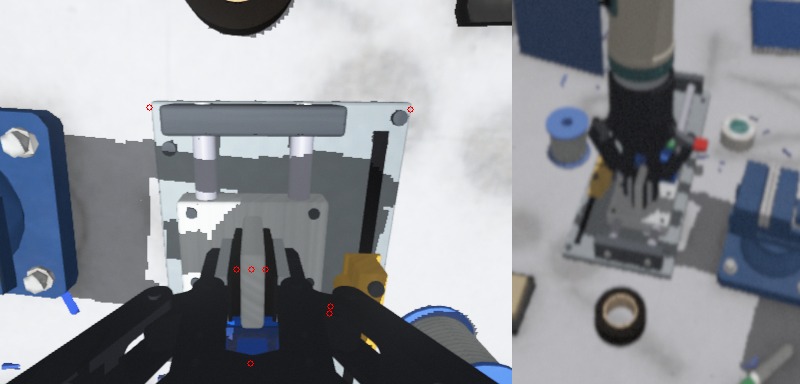

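The wrist view shows the handle gripped and the index block beside the stage. The push force flipped from +1.5 N to −2.7 N and the stage stalled at y=0.039, which fits the detent. I'll check with a 1 mm nudge and then come back.

Call:
{"api": "carry_out", "payload": {"increments": [[[-0.01,0.1,0,0,1],[-0.01,0.1,0,0,1],[-0.01,0.1,0,0,1]]]}}

```text
time: 15.23
eef_pos: [0.5628, 0.0393, 0.1088]
tool_rot: [0.673, 0.74, -0.001, 0.001]
force: [4.0, -5.4, -17.5]
opening: 0.2
gripper_force: 70.0
```

Call:
{"api": "carry_out", "payload": {"increments": [[[0.01,-0.1,0,0,1],[0.02,-0.2,0,0,1],[0.02,-0.2,0,0,1],[0.02,-0.2,0,0,1]]]}}

```text
time: 15.57
eef_pos: [0.5628, 0.0387, 0.1088]
tool_rot: [0.673, 0.74, 0.0, -0.0]
force: [5.0, -0.1, -17.0]
opening: 0.199
gripper_force: 70.0
```

Call:
{"api": "carry_out", "payload": {"increments": [[[0,0,0,0,1],[0,0,0,0,1],[0,0,0,0,1],[0,0,0,0,1]]]}}

```text
time: 15.9
eef_pos: [0.5628, 0.0387, 0.1088]
tool_rot: [0.673, 0.74, 0.0, -0.0]
force: [4.3, 0.1, -17.4]
opening: 0.197
gripper_force: 70.0
```

```bash
python3 -c "
from cell import robot
print(robot.finish_job())"
```

```text
the job is handed in; nothing more can be done
None
```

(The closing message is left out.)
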